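# Find the high spot of a stirrer's round plate with a dial indicator

### The job

The stirrer's round aluminium plate is clamped slightly off-centre. Slide the dial indicator (it has a black post to grip) towards the plate until its plunger presses on the rim and the needle stands in the green band, then turn the plate (it has a red crank knob) at least one full turn one way, with the plunger always touching and never driven to its stop. Finally leave the plate at rest with its high spot, where the reading is highest, right at the plunger and the indicator still pressing on it; let go of everything and leave the bottle, dish and stopper where they are.

Things in the scene. Friction and masses are not known exactly. Their poses are not given: they have to be found in the camera images.
- stand: the whole fixed fixture: a white stirrer housing (170 x 170 mm, 75 mm high) on a blue base, with a dark slide bed beside it for the indicator. Origin on the table under the spindle axis; its z is up, its y points from the spindle towards the indicator (the slide and the plunger run along this y, through the spindle axis), its x is level and across the slide. It can stand turned about the vertical
- spindle (a point): a point on the upright spindle axis about which crank and plate turn, 107 mm above the table, on top of the crank bar. The round aluminium plate (130 mm across, from 83 to 99 mm above the table) is clamped to the spindle with its centre 2.5 mm off the axis in an unknown direction, so the rim's distance from the axis runs from 62.5 to 67.5 mm; where it is largest is the high spot
- crank (a joint): angle of crank and plate together, rad, positive anticlockwise seen from above, any number of turns; at 0 the crank knob lies on the stand's +x side of the spindle. It starts between -0.6 and 0.6. Friction holds it where it is left; turning takes about 0.1 to 0.15 N m (about 3 N at the knob)
- knob_grip (a point): grasp point of the red crank knob, an upright round handle 18 mm in diameter from 110 to 155 mm above the table that spins freely on its pin, 42 mm from the spindle axis; this point lies on the knob's axis 138 mm above the table. The dark crank bar under it reaches up to 107 mm above the table
- sled (a joint): travel of the indicator's slide, m, growing as the indicator moves towards the plate (-y of the stand); range -0.02 to 0.07, starts between -0.015 and 0.015. With the plunger out its tip is 105 mm minus this value from the spindle axis, so it meets the rim between 0.0375 and 0.0425. Friction of about 7 N holds it where it is left
- post (a point): grasp point on the black upright post of the indicator's slide, 16 mm in diameter, from 78 to 148 mm above the table; this point lies on the post's axis 130 mm above the table, 52 mm from the dial's centre, on the far side from the plate
- dial (a point): centre of the indicator's white upward dial face, 57 mm across, 109 mm above the table (the highest thing there except the post), red needle, black ticks each 0.25 rad, green band over the middle of the scale
- needle (a joint): angle of the red needle, rad, 0 when the plunger is fully out, growing clockwise seen from above as the plunger is pushed in: 0.2 rad per mm of plunger travel, 3.0 rad at the plunger's stop (15 mm). At 0 it points 1.5 rad anticlockwise from the stand's +x, at 1.5 rad along the stand's +x. The green band runs from 1.1 to 1.9 rad. One turn of the plate swings it by 1.0 rad in all, as a sine of the crank angle. The plunger's spring gives 0.4 N fully out and 1.6 N fully in
- tip (a point): the rounded end of the steel plunger (10 mm ball), 92 mm above the table; it moves along the stand's y
- reagent: bystander: glass bottle with blue cap, 64 mm across, 130 mm high, origin under its centre
- dish: bystander: low glass dish, 84 mm across, 22 mm high, origin under its centre
- stopper: bystander: red stopper, 36 mm across, 32 mm high, origin under its centre

How it is judged:
By the outcome, as a careful person would: the job done as asked, in the order asked, and still so for the second after the job is handed in, with the robot touching nothing.
It also fails if it takes over 67 s, if anything falls off the work surface, if the arm or the gripper's body presses on something with over 40 N, if the wrist force passes 120 N, or if a joint passes its speed limit or range.

### The arm

A 6-joint arm with a two-finger parallel gripper is mounted at the origin on the work surface. World frame = base frame: x ahead of the robot, y to its left, z up, the work surface at z = 0. Lengths are in m, angles in rad, forces in N, time in s.
With the tool pointing down it reaches from about 0.275 to 1 m from the base axis. Payload 8.4 kg.
Tool frame: the origin (TCP) lies midway between the tips of the shut fingers; the grasp point (between the pads) lies behind it (bot.grip_depth is the z of the grasp point in the tool frame, in m); z points along the fingers, y is the line along which they close (so a half turn about z gives the same grasp; the last joint's range is limited). The gripper opens to 85 mm and grips with 20 to 120 N. Pads are 22 mm wide; open, the fingers measure 114 mm over their backs; the gripper's body (76 mm by 85 mm) begins 54 mm behind the grasp point. The pads swing forward as they close: fully open they stand 13 mm farther back than shut.
Start: joints at [-1.18, 0.353, 1.633, -0, 1.155, -0.002], TCP at [0.239, -0.577, 0.231] pointing down, gripper open.
Joint ranges: [-2.63, 2.63], [-0.92, 2.1], [0.06, 2.66], [-1.3, 4.44], [0, 2.69], [-3.02, 3.02]. Speed limits (rad/s): [2.22, 2.22, 2.79, 3.14, 3.14, 3.14].

### API

Orientations are given as [roll, pitch, yaw] about the fixed x, y, z axes, in that order (R = Rz(yaw) Ry(pitch) Rx(roll)).
In Python, from rig import sensors, get_image, job, finder, bot gives the robot as it stands.
- The arm moves only by the tool drive_tool, never from a script. Its argument "increments" is a list that holds one entry, the list of rows, each a list of 7 numbers: the shift along the tool's x, y, z in cm, then the turn, a rotation vector about the tool's x, y, z in degrees, then the finger opening in cm, from 0 to 8.54. In form: [[[tx, ty, tz, ax, ay, az, gripper], ...]]. A call has 1 to 20 rows; each row shifts and turns the commanded pose from where the row before left it, along the tool's axes as they then stand; what a row does not reach is not made up. A row lasts 1/8 s, in which the tool goes at most 62.5 mm and 10.7 degrees, less where a joint would pass 70% of its speed; a pose out of reach is approached as far as the arm can. A call with a gripper value outside its range is refused whole. The fingers move at their own pace and stop on an object; "newtons" is the grip in N (left out, the last holds). Time passes only in rows, so rows that do not move let the fingers close. It gives the time, the measured TCP pose, the force, the opening and the grip force at its end, in the units of the state.
- sensors.get_state(): the state, without advancing time (a new reading comes with each control period).
- get_image(name): name is "scene" or "top"; returns a dict with "pixels" (400x640x3 uint8, red, green, blue), "z_map" (400x640 float32, m along the optical axis (not along the pixel's ray), 0 where there is no reading), "fovy" (degrees; the focal length in pixels is half the picture's height over the tangent of half this angle, whatever the lens; pixels are square), "cx", "cy" (the principal point, pixels), "k1" (the pictures are not rectified: a ray, as slopes to the right and down, at radius r is drawn at 1 + k1 r^2 times it, then the intrinsics apply), "rvec" (rotation vector, rad) and "tvec" (3), from world to camera coordinates, as OpenCV has them. Camera axes: x right, y down, z forward; pixel columns grow to the right and rows downward; lengths in m; the calibration is good to about 2 mm. A picture is of the moment at which its call begins.
- job.hand_in(): hands the job in; it is judged then, once.
Trained networks look in a picture, given as the dict that the camera call returned (one of the last four; its "shot" number tells which), for a name from the list of things; names that differ only in an ending like _2 or _b are one class to them, and where a whole thing is asked for, a point or a joint stands for the part that bears it (a point fixed in the world has none). Each returns a list of dicts, best first, with "p" (0 to 1); they miss things now and then, are a little off and sometimes report something else, mostly with a low value. They report only what shows in the picture. A call takes as long as a camera call.
- finder.boxes_of(picture, target): "location" ([x, y, z] in m, in the coordinates of the camera as it stood for that picture, good to about 4 mm: the middle of the surface that is visible of it).
The state is a dict: "clock": time; "q": joint angles; "dq": joint speeds; "joint_torque": joint torques, N m; "tcp_pos": TCP position; "tool_rot": TCP orientation; "wrist_force": force on the tool from outside, world axes, zero at the start; "torque": the same for the moment, N m; "width": opening from 0.0 (shut) to 1.0 (fully open); "gripper_force": force on a finger pad.
Only numpy, scipy, OpenCV 4.12 (cv2) and the standard library are available. Lean on these libraries where they do the work, as an engineer would, in place of code of your own. Each camera call takes 0.05 s, during which the arm holds its last target. There are 200 camera calls.

## Working session

There is one attempt and no reset: what is moved stays moved. The work goes in short steps, Python scripts to look and compute and a tool call to move; the robot and the scene stay as the last step left them, time stands still between calls to the robot, and variables do not carry over. Pictures are saved under pics/ and viewed, at most 10 in all, crops included, and the job is handed in when it is done.

Besides the shell and the picture viewer there is one more tool, called after ">>>" as name(argument=value, ...) on one line, values as JSON. drive_tool: Moves the arm, as the interface text tells. Its arguments: {"type":"object","properties":{"increments":{"type":"array"},"newtons":{"type":"number"}},"required":["increments"]}

```bash
mkdir -p pics
cat > h.py <<'E'
import numpy as np, cv2
from rig import sensors,get_image,job,finder,bot
from scipy.spatial.transform import Rotation as Ro
def cam(p):
    R=cv2.Rodrigues(np.array(p['rvec'],float))[0]; return R,np.array(p['tvec'],float)
def toW(p,X):
    R,t=cam(p); return R.T@(np.array(X)-t)
def f(p): return 200/np.tan(np.radians(p['fovy'])/2)
def proj(p,W):
    R,t=cam(p); c=R@np.array(W)+t; s=c[:2]/c[2]; s=s*(1+p['k1']*(s@s)); return s*f(p)+[p['cx'],p['cy']]
def ray(p,uv):
    d=(np.array(uv,float)-[p['cx'],p['cy']])/f(p); s=d.copy()
    for _ in range(10): s=d/(1+p['k1']*(s@s))
    R,t=cam(p); return -R.T@t, R.T@np.array([s[0],s[1],1])
def atz(p,uv,z):
    o,d=ray(p,uv); return o+d*(z-o[2])/d[2]
def tri(a,ua,b,ub):
    o1,d1=ray(a,ua);o2,d2=ray(b,ub); k=np.linalg.lstsq(np.c_[d1,-d2],o2-o1,rcond=None)[0]
    A=o1+d1*k[0];B=o2+d2*k[1]; return (A+B)/2,np.linalg.norm(A-B)
def save(p,n): cv2.imwrite('pics/'+n,p['pixels'][:,:,::-1])
E
cat > a.py <<'E'
from h import *
np.set_printoptions(precision=4,suppress=True)
print(sensors.get_state(), bot.grip_depth)
for n in ['scene','top']:
    p=get_image(n); save(p,n+'0.png'); print(n,p['fovy'],p['k1'],-cam(p)[0].T@cam(p)[1])
    for t in ['stand','knob_grip','post','dial','tip','crank','reagent','dish','stopper']:
        for r in finder.boxes_of(p,t)[:2]:
            w=toW(p,r['location']); print(t,round(r['p'],2),w,proj(p,w).round(0))
E
python3 a.py
```

```text
{'clock': 0.0, 'q': array([-1.1804,  0.3536,  1.6341, -0.    ,  1.1552, -0.0025]), 'dq': array([ 0.0004,  0.0008, -0.0024,  0.0009, -0.0014, -0.0007]), 'joint_torque': array([ -0.0018, -60.5262, -34.2063,   0.    ,   0.0095,  -0.    ]), 'tcp_pos': array([ 0.2391, -0.577 ,  0.2306]), 'tool_rot': array([-3.1402,  0.    ,  0.3929]), 'wrist_force': array([-0.1465,  0.0783,  0.4413]), 'torque': array([-0.0573,  0.044 , -0.0328]), 'gripper_force': 0.0, 'width': 0.9994765705214199} -0.0187
scene 57.93237392126328 -0.017360758485482675 [ 1.2172 -0.094   0.5602]
stand 0.91 [ 0.6422 -0.0636  0.0619] [334. 224.]
stand 0.58 [ 0.5003 -0.3191  0.0688] [226. 182.]
knob_grip 0.59 [ 0.6247 -0.1105  0.1352] [311. 190.]
post 0.6 [0.6516 0.0722 0.0911] [401. 217.]
dial 0.75 [0.6542 0.068  0.0976] [399. 215.]
crank 0.66 [ 0.5998 -0.1201  0.0944] [307. 199.]
crank 0.66 [ 0.7298 -0.1662  0.0123] [282. 271.]
reagent 0.69 [ 0.5025 -0.3188  0.071 ] [225. 181.]
reagent 0.2 [0.6528 0.0723 0.0925] [401. 216.]
stopper 0.81 [0.7402 0.0099 0.0285] [372. 270.]
top 43.692255657442644 0.0409767446713914 [ 0.3799 -0.0809  1.1687]
stand 0.67 [ 0.5872 -0.0776  0.075 ] [314. 202.]
stand 0.53 [ 0.5681 -0.1157  0.1042] [332. 209.]
knob_grip 0.39 [ 0.6179 -0.1122  0.1531] [331. 181.]
post 0.97 [0.6397 0.0667 0.1066] [249. 175.]
dial 0.8 [0.6327 0.0651 0.1099] [249. 178.]
tip 0.18 [ 0.7407 -0.1671  0.0175] [353. 145.]
crank 0.85 [ 0.5659 -0.1129  0.098 ] [330. 210.]
reagent 0.6 [ 0.4769 -0.312   0.0875] [422. 253.]
dish 0.68 [ 0.7411 -0.1663  0.0165] [352. 145.]
dish 0.59 [0.7311 0.0134 0.0353] [277. 145.]
stopper 0.76 [0.7326 0.013  0.0323] [277. 145.]
stopper 0.74 [ 0.7379 -0.1663  0.0145] [352. 146.]
```

```bash
ls pics
```

```text
scene0.png
top0.png
```

View pics/scene0.png

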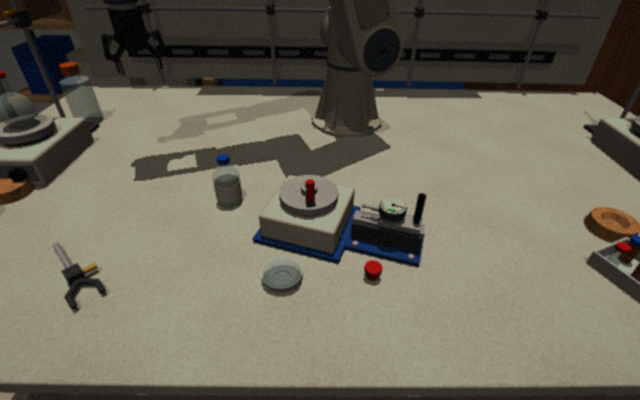

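View pics/top0.png

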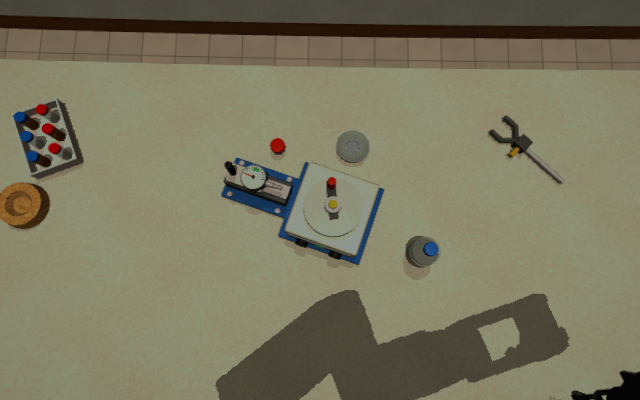

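The scene view shows the stirrer at about (310,210), red knob (310,192), dial (393,209) and post (420,205). In the top view the knob is at (331,183), spindle cap (333,205), dial (253,178) and post (231,168). Next I'll refine these with the clouds and triangulation.

```bash
cat >> h.py <<'E'
def cloud(p):
    z=p['z_map'].astype(float); v,u=np.mgrid[:400,:640]
    K=np.array([[f(p),0,p['cx']],[0,f(p),p['cy']],[0,0,1]])
    d=np.stack([(u-p['cx'])/f(p),(v-p['cy'])/f(p)],-1); s=d.copy()
    for _ in range(10): s=d/(1+p['k1']*(s**2).sum(-1,keepdims=True))
    c=np.concatenate([s*z[...,None],z[...,None]],-1); R,t=cam(p)
    w=(c-t)@R; w[z==0]=np.nan; return w
E
cat > b.py <<'E'
from h import *
np.set_printoptions(precision=4,suppress=True)
P={n:get_image(n) for n in ['scene','top']}
for n,p in P.items():
    W=cloud(p); h=cv2.cvtColor(p['pixels'],cv2.COLOR_RGB2HSV).astype(int); H,S,V=[h[...,i] for i in range(3)]
    near=lambda x,y,r: np.hypot(W[...,0]-x,W[...,1]-y)<r
    red=((H<8)|(H>172))&(S>150)
    def rep(t,m):
        v,u=np.nonzero(m); w=W[m]; print(n,t,m.sum(),'px',np.round([u.mean(),v.mean()],1),'bbox',u.min(),u.max(),v.min(),v.max(),'mean',w.mean(0),'min',w.min(0),'max',w.max(0))
    rep('knob',red&near(.61,-.11,.06)&(W[...,2]>.11))
    rep('knobtop',near(.61,-.11,.06)&(W[...,2]>.15))
    rep('post',near(.65,.1,.05)&(W[...,2]>.115))
    rep('posttop',near(.65,.1,.05)&(W[...,2]>.142))
    m=near(.64,.065,.06)&(W[...,2]>.103)&(W[...,2]<.114)
    rep('dial',m)
    m=near(.58,-.11,.09)&(W[...,2]>.095)&(W[...,2]<.103); rep('plate',m)
    m=near(.58,-.11,.1)&(W[...,2]>.07)&(W[...,2]<.079)
    rep('housing',m); print(cv2.minAreaRect(W[m][:,:2].astype(np.float32)*1000))
    m=(H>15)&(H<40)&(S>120)&near(.58,-.11,.1)&(W[...,2]>.1)
    if m.sum(): rep('cap',m)
p=P['top']; a=p['pixels'][140:270,210:400,::-1]; b=P['scene']['pixels'][160:270,250:440,::-1]
cv2.imwrite('pics/crop1.png',np.vstack([cv2.resize(x,None,fx=2.4*1.0,fy=2.4,interpolation=cv2.INTER_CUBIC) for x in (a,b)]))
E
python3 b.py
```

```text
scene knob 152 px [309.8 189.9] bbox 306 314 180 200 mean [ 0.6236 -0.1134  0.1354] min [ 0.6125 -0.1213  0.1111] max [ 0.628  -0.105   0.1543]
scene knobtop 44 px [309.8 181.6] bbox 306 314 179 185 mean [ 0.6194 -0.1134  0.1528] min [ 0.6096 -0.1212  0.1502] max [ 0.6274 -0.105   0.1543]
scene post 130 px [420.6 200.9] bbox 416 426 193 209 mean [0.6544 0.1049 0.1338] min [0.6435 0.0982 0.115 ] max [0.6597 0.1143 0.1472]
scene posttop 42 px [421.8 195.6] bbox 418 426 193 198 mean [0.6522 0.1057 0.1453] min [0.6435 0.0984 0.142 ] max [0.6583 0.1143 0.1472]
scene dial 422 px [394.9 206.7] bbox 379 423 198 215 mean [0.6389 0.0602 0.107 ] min [0.6078 0.0288 0.1031] max [0.663  0.1136 0.1137]
scene plate 1346 px [308.1 192.4] bbox 279 337 175 210 mean [ 0.5783 -0.1186  0.0973] min [ 0.5081 -0.1831  0.095 ] max [ 0.6389 -0.0548  0.103 ]
scene housing 1493 px [311.7 212.2] bbox 267 352 184 231 mean [ 0.6167 -0.1094  0.0731] min [ 0.5091 -0.2087  0.07  ] max [ 0.6747 -0.0184  0.0756]
((576.9807739257812, -117.49427795410156), (168.26686096191406, 169.32859802246094), 71.74503326416016)
top k
[... 512 characters left out ...]
0.142 ] max [0.6594 0.1143 0.1519]
top dial 518 px [252.2 177. ] bbox 229 265 165 190 mean [0.6344 0.0588 0.1087] min [0.6064 0.0307 0.1032] max [0.6623 0.109  0.1138]
top plate 2183 px [332.5 208.2] bbox 303 362 178 236 mean [ 0.5702 -0.1176  0.0993] min [ 0.5092 -0.1819  0.095 ] max [ 0.6383 -0.0532  0.103 ]
top housing 2394 px [328.5 208.4] bbox 287 373 164 249 mean [ 0.5744 -0.1096  0.0751] min [ 0.4839 -0.2091  0.07  ] max [ 0.6757 -0.0178  0.079 ]
((576.4100952148438, -116.32954406738281), (169.58883666992188, 169.7167510986328), 71.45394897460938)
top cap 54 px [332.6 203.6] bbox 329 336 200 207 mean [ 0.5765 -0.1171  0.1196] min [ 0.5688 -0.1247  0.1134] max [ 0.5851 -0.1094  0.1239]
```

View pics/crop1.png

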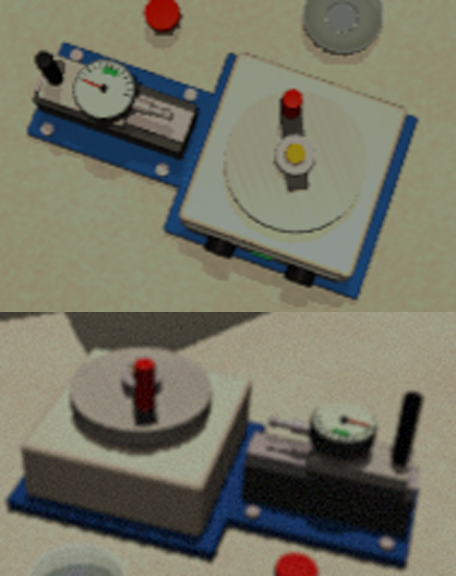

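The crop shows the needle near zero, pointing at the post, and the crank knob towards +x of the stand. The fits agree: spindle (0.5765, -0.117), post (0.651, 0.1065), stand yaw −18.5°, and knob (0.618, -0.113), so the crank angle is about 0.42. I'll move above the post now.

>>> drive_tool(increments=[[[4.28,-3.16,0,0,0,0,8.5],[4.28,-3.16,0,0,0,0,8.5],[4.28,-3.16,0,0,0,0,8.5],[4.28,-3.16,0,0,0,0,8.5],[4.28,-3.16,0,0,0,0,8.5],[4.28,-3.16,0,0,0,0,8.5],[4.28,-3.16,0,0,0,0,8.5],[4.28,-3.16,0,0,0,0,8.5],[4.28,-3.16,0,0,0,0,8.5],[4.28,-3.16,0,0,0,0,8.5],[4.28,-3.16,0,0,0,0,8.5],[4.28,-3.16,0,0,0,0,8.5],[4.28,-3.16,0,0,0,0,8.5],[4.28,-3.16,0,0,0,0,8.5],[4.28,-3.16,0,0,0,0,8.5],[0,0,0,0,0,-9.8,8.5],[0,0,0,0,0,-9.8,8.5],[0,0,0,0,0,-9.8,8.5],[0,0,0,0,0,-9.8,8.5],[0,0,0,0,0,-9.8,8.5]]], newtons=50)

```text
clock: 3.6
tcp_pos: [0.6509, 0.1063, 0.2313]
tool_rot: [-3.142, 0.0, 1.254]
wrist_force: [0.5, 0.1, -0.4]
width: 0.997
gripper_force: 0.0
```

>>> drive_tool(increments=[[[0,0,3,0,0,0,6],[0,0,3,0,0,0,5],[0,0,3,0,0,0,5],[0,0,2.7,0,0,0,5],[0,0,0,0,0,0,1.0],[0,0,0,0,0,0,1.0],[0,0,0,0,0,0,1.0],[0,0,0,0,0,0,1.0],[0,0,0,0,0,0,1.0]]], newtons=50)

```text
clock: 4.72
tcp_pos: [0.651, 0.1064, 0.1152]
tool_rot: [3.141, -0.001, 1.248]
wrist_force: [-5.0, 1.5, 5.8]
width: 0.173
gripper_force: 49.5
```

>>> drive_tool(increments=[[[-0.5,0,0,0,0,0,1.0],[-0.5,0,0,0,0,0,1.0],[-0.5,0,0,0,0,0,1.0],[-0.5,0,0,0,0,0,1.0],[0,0,0,0,0,0,1.0]]])

```text
clock: 5.35
tcp_pos: [0.645, 0.0883, 0.1152]
tool_rot: [3.141, -0.002, 1.248]
wrist_force: [-3.8, 5.9, 4.7]
width: 0.169
gripper_force: 49.7
```

```bash
cat > c.py <<'E'
from h import *
import sys
np.set_printoptions(precision=4,suppress=True)
sp=np.array([.5765,-.117]); yw=np.radians(-18.45); ex=np.array([np.cos(yw),np.sin(yw)]); ey=np.array([-ex[1],ex[0]])
p=get_image('scene'); q=get_image('top')
w=atz(p,(361.7,206.7),.092)[:2]-sp; print('old tip guess',w@ex,w@ey)
a=p['pixels'][165:245,280:440,::-1]; b=q['pixels'][140:220,220:380,::-1]
cv2.imwrite('pics/'+sys.argv[1],np.vstack([cv2.resize(x,None,fx=3.7,fy=3.7,interpolation=cv2.INTER_CUBIC) for x in (a,b)]))
E
python3 c.py d1.png
```

```text
old tip guess 0.007005369630462 0.12065839470941538
```

View pics/d1.png

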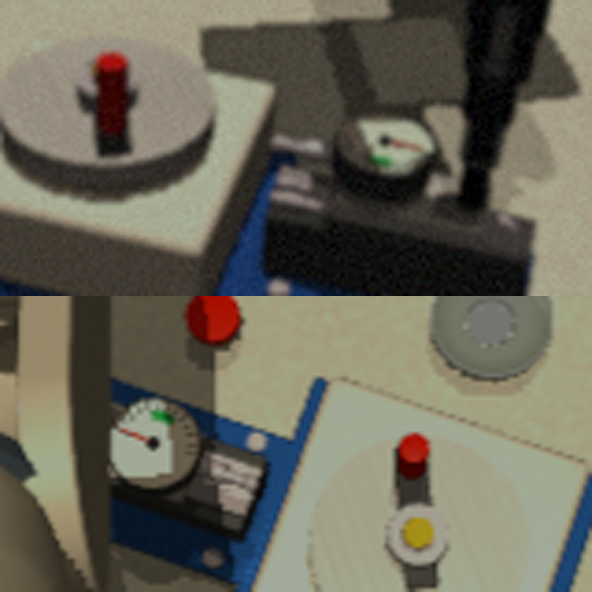

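>>> drive_tool(increments=[[[-0.5,0,0,0,0,0,1.0],[-0.5,0,0,0,0,0,1.0],[-0.5,0,0,0,0,0,1.0],[-0.5,0,0,0,0,0,1.0],[-0.5,0,0,0,0,0,1.0],[-0.5,0,0,0,0,0,1.0],[-0.4,0,0,0,0,0,1.0],[-0.2,0,0,0,0,0,1.0],[0,0,0,0,0,0,1.0]]])

```text
clock: 6.58
tcp_pos: [0.6336, 0.0543, 0.1152]
tool_rot: [3.141, -0.002, 1.248]
wrist_force: [-4.1, 7.1, 4.8]
width: 0.173
gripper_force: 49.8
```

```bash
cat > n.py <<'E'
from h import *
import sys
np.set_printoptions(precision=4,suppress=True)
sp=np.array([.5765,-.117]); yw=np.radians(-18.45); ex=np.array([np.cos(yw),np.sin(yw)]); ey=np.array([-ex[1],ex[0]])
def needle(p,c):
    """c: dial centre (world xy); needle angle from the red weights' principal axis on z=.11"""
    v,u=np.mgrid[:400,:640]; uc=proj(p,[*c,.109]); 
    vs,us=np.nonzero(np.hypot(u-uc[0],v-uc[1])<26)
    w=np.array([atz(p,(a,b),.109)[:2] for a,b in zip(us,vs)]); 
    x=p['pixels'][vs,us].astype(float); k=np.clip(x[:,0]-np.maximum(x[:,1],x[:,2])*1.12-12,0,None)
    k[np.hypot(*(w-c).T)>.029]=0
    if k.sum()<60: return None
    m=(k[:,None]*w).sum(0)/k.sum(); C=((w-m).T*k)@(w-m)/k.sum(); l,V=np.linalg.eigh(C); d=V[:,1]
    if d@(m-c)<0: d=-d
    e=m-c
    an=lambda d:(1.5-(np.arctan2(d@ey,d@ex))+.8)%(2*np.pi)-.8
    return round(an(d),3),round(an(e),3),round(np.hypot(*e)*1000,1),round(k.sum()),np.sqrt(l)*1000
def read(post,n=1):
    c=np.array(post)-.052*ey
    for _ in range(n):
        for s in ('scene','top'):
            p=get_image(s); print(s,needle(p,c))
    return p
def knob():
    for s in ('scene','top'):
        p=get_image(s); W=cloud(p); h=cv2.cvtColor(p['pixels'],cv2.COLOR_RGB2HSV).astype(int)
E
cat > m1.py <<'E'
from n import *
s=sensors.get_state(); post=s['tcp_pos'][:2]; print(post,(post-sp)@ex,(post-sp)@ey, s['wrist_force'])
read(post)
E
python3 m1.py; python3 c.py d2.png
```

```text
[0.6336 0.0543] -2.436190091656303e-05 0.18056953845659596 [-4.0794  7.1374  4.7574]
scene None
top (np.float64(-0.027), np.float64(0.061), np.float64(10.5), 310, array([0.6231, 3.9265]))
old tip guess 0.007005369630462 0.12065839470941538
```

View pics/d2.png

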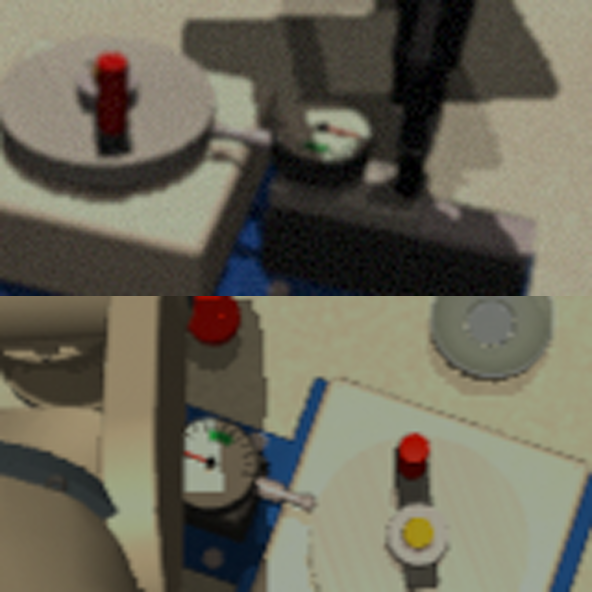

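The plunger tip is almost at the rim, at about (310,500) in the lower crop, and the needle is still at 0. I'll push on.

>>> drive_tool(increments=[[[-0.3,0,0,0,0,0,1.0],[-0.3,0,0,0,0,0,1.0],[-0.2,0,0,0,0,0,1.0],[0,0,0,0,0,0,1.0]]])

```text
clock: 7.28
tcp_pos: [0.6312, 0.0469, 0.1152]
tool_rot: [3.141, -0.002, 1.248]
wrist_force: [-3.6, 8.6, 4.4]
width: 0.171
gripper_force: 49.8
```

```bash
sed -i 's/\*1.12-12/*1.1-5/' n.py; python3 m1.py
```

```text
[0.6312 0.0469] -2.9135849872602955e-05 0.17279822660116548 [-3.5629  8.5936  4.3551]
scene (np.float64(1.511), np.float64(1.464), np.float64(8.3), 157, array([1.1028, 3.9725]))
top (np.float64(1.469), np.float64(1.357), np.float64(12.5), 295, array([0.9143, 4.6652]))
```

The needle reads about 1.47, which is in the green band. I'll let go of the post and move to above the knob.

>>> drive_tool(increments=[[[0,0,0,0,0,0,4],[0,0,0,0,0,0,5],[0,0,0,0,0,0,5],[0,0,-3,0,0,0,5],[0,0,-4,0,0,0,5],[-3.1,0.76,-1,0,0,0,5],[-3.1,0.76,0,0,0,0,5],[-3.1,0.76,0,0,0,0,5],[-3.1,0.76,0,0,0,0,5],[-3.18,0.78,0,0,0,0,5],[0,0,0,0,0,0,5]]])

```text
clock: 8.75
tcp_pos: [0.6172, -0.1165, 0.1942]
tool_rot: [3.141, 0.001, 1.245]
wrist_force: [-0.2, -0.2, -0.1]
width: 0.586
gripper_force: 0.0
```

```bash
cat > m2.py <<'E'
from n import *
s=sensors.get_state(); t=s['tcp_pos']; print(t,s['tool_rot'])
d=t[:2]-sp; print('r',np.hypot(*d),'crank if gripped',np.degrees(np.arctan2(d@ey,d@ex)))
read([.6312,.0469])
E
python3 m2.py
```

```text
[ 0.6172 -0.1165  0.1942] [3.1413 0.0005 1.2455]
r 0.04072119910496979 crank if gripped 19.14880587838358
scene (np.float64(1.436), np.float64(1.408), np.float64(7.7), 112, array([0.8069, 3.7397]))
top None
```

>>> drive_tool(increments=[[[0.35,0,2.5,0,0,0,5],[0,0,2.5,0,0,0,4.5],[0,0,2.3,0,0,0,4.5],[0,0,0,0,0,0,1.0],[0,0,0,0,0,0,1.0],[0,0,0,0,0,0,1.0],[0,0,0,0,0,0,1.0],[0,0,0,0,0,0,1.0]]], newtons=40)

```text
clock: 9.85
tcp_pos: [0.6188, -0.1107, 0.1215]
tool_rot: [3.141, -0.001, 1.248]
wrist_force: [2.7, 3.5, -9.1]
width: 0.194
gripper_force: 39.8
```

```bash
python3 m2.py; python3 c.py d3.png
```

```text
[ 0.6188 -0.1107  0.1215] [ 3.1411 -0.0005  1.2479]
r 0.042744957878858805 crank if gripped 26.914790608581118
scene (np.float64(1.427), np.float64(1.407), np.float64(7.8), 105, array([0.7798, 3.8049]))
top None
old tip guess 0.007005369630462 0.12065839470941538
```

View pics/d3.png

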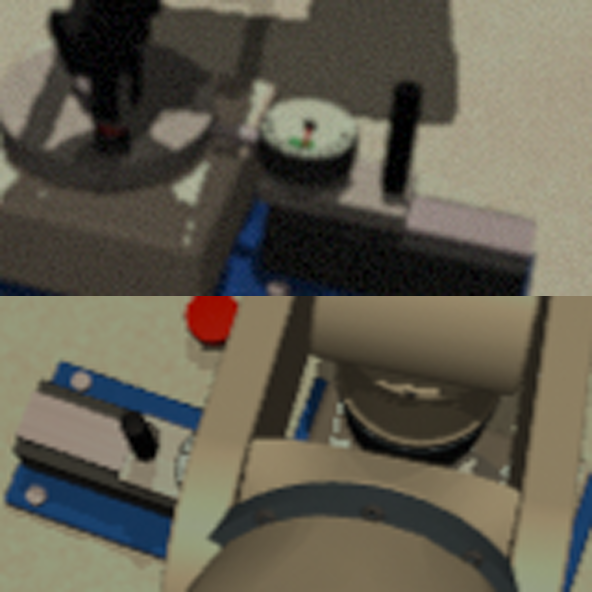

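The gripper holds the knob at about (110,130) in the upper crop. The scene camera sees the whole dial at (308,130), with the needle in the green.

Run:
```python
import numpy as np
a=np.radians(27+15*np.arange(0,25)); x=4.2*np.cos(a);y=4.2*np.sin(a)
for i in range(24): print(27+15*(i+1),[round(y[i+1]-y[i],2),round(x[i+1]-x[i],2)])
```

```text
42 [np.float64(0.9), np.float64(-0.62)]
57 [np.float64(0.71), np.float64(-0.83)]
72 [np.float64(0.47), np.float64(-0.99)]
87 [np.float64(0.2), np.float64(-1.08)]
102 [np.float64(-0.09), np.float64(-1.09)]
117 [np.float64(-0.37), np.float64(-1.03)]
132 [np.float64(-0.62), np.float64(-0.9)]
147 [np.float64(-0.83), np.float64(-0.71)]
162 [np.float64(-0.99), np.float64(-0.47)]
177 [np.float64(-1.08), np.float64(-0.2)]
192 [np.float64(-1.09), np.float64(0.09)]
207 [np.float64(-1.03), np.float64(0.37)]
222 [np.float64(-0.9), np.float64(0.62)]
237 [np.float64(-0.71), np.float64(0.83)]
252 [np.float64(-0.47), np.float64(0.99)]
267 [np.float64(-0.2), np.float64(1.08)]
282 [np.float64(0.09), np.float64(1.09)]
297 [np.float64(0.37), np.float64(1.03)]
312 [np.float64(0.62), np.float64(0.9)]
327 [np.float64(0.83), np.float64(0.71)]
342 [np.float64(0.99), np.float64(0.47)]
357 [np.float64(1.08), np.float64(0.2)]
372 [np.float64(1.09), np.float64(-0.09)]
387 [np.float64(1.03), np.float64(-0.37)]
```

>>> drive_tool(increments=[[[0.9,-0.62,0,0,0,0,1.0],[0.71,-0.83,0,0,0,0,1.0],[0.47,-0.99,0,0,0,0,1.0],[0.2,-1.08,0,0,0,0,1.0],[0,0,0,0,0,0,1.0]]])

```text
clock: 10.68
tcp_pos: [0.5927, -0.076, 0.1215]
tool_rot: [3.141, -0.003, 1.247]
wrist_force: [4.9, 16.2, -8.9]
width: 0.197
gripper_force: 40.3
```

```bash
python3 m2.py
```

```text
[ 0.5927 -0.076   0.1215] [ 3.1412 -0.0032  1.2475]
r 0.04414242540355698 crank if gripped 86.86660783793617
scene (np.float64(1.392), np.float64(1.224), np.float64(9.4), 187, array([2.7757, 4.4822]))
top (np.float64(1.202), np.float64(1.112), np.float64(11.2), 388, array([0.9309, 4.724 ]))
```

>>> drive_tool(increments=[[[0.05,-1.09,0,0,0,0,1.0],[-0.37,-1.03,0,0,0,0,1.0],[-0.62,-0.9,0,0,0,0,1.0],[-0.83,-0.71,0,0,0,0,1.0],[0,0,0,0,0,0,1.0]]])

```text
clock: 11.4
tcp_pos: [0.5492, -0.0831, 0.1214]
tool_rot: [-3.138, 0.001, 1.248]
wrist_force: [-6.8, 3.3, 0.0]
width: 0.195
gripper_force: 41.4
```

```bash
python3 m2.py
```

```text
[ 0.5492 -0.0831  0.1214] [-3.1381  0.0008  1.2478]
r 0.04348949720468267 crank if gripped 147.27321110420877
scene (np.float64(1.554), np.float64(1.565), np.float64(8.5), 141, array([0.8325, 4.1857]))
top None
```

>>> drive_tool(increments=[[[-0.99,-0.47,0,0,0,0,1.0],[-1.08,-0.2,0,0,0,0,1.0],[-1.09,0.09,0,0,0,0,1.0],[-1.03,0.37,0,0,0,0,1.0],[0,0,0,0,0,0,1.0]]])

```text
clock: 12.12
tcp_pos: [0.5361, -0.1238, 0.1214]
tool_rot: [3.141, 0.002, 1.248]
wrist_force: [-2.8, -4.8, -4.6]
width: 0.198
gripper_force: 41.1
```

```bash
python3 m2.py
```

```text
[ 0.5361 -0.1238  0.1214] [3.1412 0.0016 1.2476]
r 0.04094924500867544 crank if gripped -152.04184739726554
scene (np.float64(2.044), np.float64(2.086), np.float64(11.0), 62, array([0.9274, 5.7916]))
top (np.float64(2.078), np.float64(1.962), np.float64(11.8), 398, array([0.7132, 4.6522]))
```

>>> drive_tool(increments=[[[-0.9,0.62,0,0,0,0,1.0],[-0.71,0.83,0,0,0,0,1.0],[-0.47,0.99,0,0,0,0,1.0],[-0.2,1.08,0,0,0,0,1.0],[0,0,0,0,0,0,1.0]]])

```text
clock: 12.85
tcp_pos: [0.5647, -0.1548, 0.1214]
tool_rot: [3.139, -0.002, 1.247]
wrist_force: [5.1, 6.5, -5.5]
width: 0.199
gripper_force: 41.1
```

```bash
python3 m2.py
```

```text
[ 0.5647 -0.1548  0.1214] [ 3.1388 -0.002   1.2473]
r 0.039614524516261906 crank if gripped -88.91551276780523
scene (np.float64(2.126), np.float64(2.204), np.float64(13.6), 184, array([1.1734, 4.99  ]))
top (np.float64(2.13), np.float64(2.073), np.float64(13.2), 394, array([0.7624, 4.7462]))
```

>>> drive_tool(increments=[[[0.09,1.09,0,0,0,0,1.0],[0.37,1.03,0,0,0,0,1.0],[0.62,0.9,0,0,0,0,1.0],[0.83,0.71,0,0,0,0,1.0],[0,0,0,0,0,0,1.0]]])

```text
clock: 13.58
tcp_pos: [0.6038, -0.1472, 0.1213]
tool_rot: [-3.139, -0.002, 1.248]
wrist_force: [-3.8, 10.3, 3.5]
width: 0.194
gripper_force: 42.2
```

```bash
python3 m2.py
```

```text
[ 0.6038 -0.1472  0.1213] [-3.1392 -0.0019  1.248 ]
r 0.040659250552336 crank if gripped -29.437383762402916
scene (np.float64(1.831), np.float64(1.883), np.float64(11.3), 181, array([1.018 , 4.7339]))
top (np.float64(1.845), np.float64(1.747), np.float64(11.0), 356, array([0.8914, 4.433 ]))
```

>>> drive_tool(increments=[[[0.99,0.47,0,0,0,0,1.0],[1.08,0.2,0,0,0,0,1.0],[1.09,-0.09,0,0,0,0,1.0],[1.03,-0.37,0,0,0,0,1.0],[0,0,0,0,0,0,1.0]]])

```text
clock: 14.3
tcp_pos: [0.6188, -0.1095, 0.1214]
tool_rot: [-3.141, 0.0, 1.249]
wrist_force: [-5.1, 3.1, 1.5]
width: 0.2
gripper_force: 41.9
```

```bash
python3 m2.py
```

```text
[ 0.6188 -0.1095  0.1214] [-3.1405  0.0004  1.2486]
r 0.04300619974673816 crank if gripped 28.53388759877246
scene (np.float64(1.405), np.float64(1.403), np.float64(8.3), 131, array([0.8293, 4.0217]))
top None
```

>>> drive_tool(increments=[[[0.9,-0.62,0,0,0,0,1.0],[0.71,-0.83,0,0,0,0,1.0],[0,0,0,0,0,0,1.0]]])

```text
clock: 14.78
tcp_pos: [0.6101, -0.0886, 0.1214]
tool_rot: [-3.141, -0.001, 1.249]
wrist_force: [-1.3, 2.7, -2.1]
width: 0.195
gripper_force: 41.6
```

```bash
python3 m2.py
```

```text
[ 0.6101 -0.0886  0.1214] [-3.1414 -0.0008  1.2485]
r 0.04399483138646689 crank if gripped 58.578116620859525
scene (np.float64(1.203), np.float64(1.2), np.float64(8.7), 173, array([0.9914, 4.322 ]))
top None
```

```bash
cat > fit.py <<'E'
import numpy as np
from scipy.optimize import least_squares as L
yw=np.radians(-18.45)
D=[(.6188,-.1107,1.427,None),(.5927,-.076,1.25,1.202),(.5492,-.0831,1.554,None),(.5361,-.1238,2.044,2.078),(.5647,-.1548,2.126,2.130),(.6038,-.1472,1.831,1.845),(.6188,-.1095,1.405,None),(.6101,-.0886,1.203,None)]
P=np.array([d[:2] for d in D]); n=np.array([np.mean([v for v in d[2:] if v]) for d in D])
n[1]=1.202
c=L(lambda c:np.hypot(*(P-c[:2]).T)-.042,[.5765,-.117]).x; r=np.hypot(*(P-c).T); print('centre',c,r.round(4))
a=np.unwrap(np.arctan2(*(P-c).T[::-1])-yw); print(np.degrees(a).round(1),n)
for A in (.5,None):
    g=lambda q:(q[0]+(A or q[2])*np.cos(a-q[1])-n)
    s=L(g,[1.65,4.3]+([] if A else [.5])); print(s.x,np.degrees(s.x[1]),s.fun.round(3))
    cov=np.linalg.inv(s.jac.T@s.jac)*2*s.cost/(len(n)-len(s.x)); print('sd deg',np.degrees(cov[1,1]**.5))
E
python3 fit.py
```

```text
centre [ 0.57706396 -0.11472995] [0.0419 0.0418 0.0422 0.042  0.0419 0.0421 0.0421 0.0421]
[ 24.   86.5 149.8 210.9 271.3 327.9 385.6 416.8] [1.427 1.202 1.554 2.061 2.128 1.838 1.405 1.203]
[1.69388348 4.47707153] 256.51730345501153 [-0.037 -0.001 -0.004 -0.017  0.049  0.015 -0.026  0.02 ]
sd deg 1.8297199802639834
[1.69133672 4.47182042 0.48391633] 256.2164369214484 [-0.032  0.013  0.001 -0.029  0.031  0.005 -0.021  0.032]
sd deg 1.893759560740411
```

Run:
```python
import numpy as np
a=np.radians(np.r_[56.8+15.7*np.arange(0,7),166.5,181.5,196.5,211.5,226.5,241.5,256.5]); x=4.2*np.cos(a);y=4.2*np.sin(a)
for i in range(len(a)-1): print(np.degrees(a[i+1]).round(1),(y[i+1]-y[i]).round(2),(x[i+1]-x[i]).round(2))
```

```text
72.5 0.49 -1.04
88.2 0.19 -1.13
103.9 -0.12 -1.14
119.6 -0.43 -1.07
135.3 -0.7 -0.91
151.0 -0.92 -0.69
166.5 -1.06 -0.41
181.5 -1.09 -0.11
196.5 -1.08 0.17
211.5 -1.0 0.45
226.5 -0.85 0.69
241.5 -0.64 0.89
256.5 -0.39 1.02
```

>>> drive_tool(increments=[[[0.49,-1.04,0,0,0,0,1.0],[0.19,-1.13,0,0,0,0,1.0],[-0.12,-1.14,0,0,0,0,1.0],[-0.43,-1.07,0,0,0,0,1.0],[0,0,0,0,0,0,1.0]]])

```text
clock: 15.5
tcp_pos: [0.568, -0.0736, 0.1214]
tool_rot: [-3.14, -0.001, 1.248]
wrist_force: [-4.2, 6.6, 1.7]
width: 0.196
gripper_force: 41.9
```

```bash
sed -i 's/\[.5765,-.117\]/[.57706,-.11473]/' n.py; python3 m2.py
```

```text
[ 0.568  -0.0736  0.1214] [-3.1399 -0.001   1.2476]
r 0.042137524688612295 crank if gripped 120.81422988554215
scene (np.float64(1.369), np.float64(1.353), np.float64(8.6), 130, array([0.9209, 3.8395]))
top None
```

>>> drive_tool(increments=[[[-0.7,-0.91,0,0,0,0,1.0],[-0.92,-0.69,0,0,0,0,1.0],[-1.06,-0.41,0,0,0,0,1.0],[0,0,0,0,0,0,1.0]]])

```text
clock: 16.1
tcp_pos: [0.5405, -0.0939, 0.1213]
tool_rot: [-3.14, 0.001, 1.248]
wrist_force: [-6.2, -0.5, 2.2]
width: 0.201
gripper_force: 41.8
```

```bash
python3 m2.py
```

```text
[ 0.5405 -0.0939  0.1213] [-3.1398  0.0007  1.2476]
r 0.04208468699639828 crank if gripped 168.86129222497982
scene (np.float64(1.728), np.float64(1.774), np.float64(9.3), 113, array([0.8149, 4.0787]))
top None
```

>>> drive_tool(increments=[[[-1.09,-0.11,0,0,0,0,1.0],[-1.08,0.17,0,0,0,0,1.0],[0,0,0,0,0,0,1.0]]])

```text
clock: 16.58
tcp_pos: [0.5351, -0.1151, 0.1213]
tool_rot: [-3.141, 0.001, 1.248]
wrist_force: [-3.8, -3.1, 0.7]
width: 0.199
gripper_force: 41.6
```

```bash
python3 m2.py
```

```text
[ 0.5351 -0.1151  0.1213] [-3.1413  0.001   1.2477]
r 0.041935066012340504 crank if gripped -161.04745268985394
scene (np.float64(1.969), np.float64(2.035), np.float64(11.4), 191, array([1.0269, 4.8096]))
top (np.float64(1.968), np.float64(1.883), np.float64(11.8), 252, array([0.5547, 4.8943]))
```

>>> drive_tool(increments=[[[-1.0,0.45,0,0,0,0,1.0],[-0.85,0.69,0,0,0,0,1.0],[0,0,0,0,0,0,1.0]]])

```text
clock: 17.05
tcp_pos: [0.5413, -0.1365, 0.1214]
tool_rot: [3.14, 0.001, 1.248]
wrist_force: [0.9, -3.6, -1.6]
width: 0.199
gripper_force: 41.5
```

```bash
python3 m2.py
```

```text
[ 0.5413 -0.1365  0.1214] [3.1397 0.0005 1.2477]
r 0.04182405127649539 crank if gripped -130.20965528395166
scene (np.float64(2.121), np.float64(2.181), np.float64(10.6), 149, array([1.2008, 5.2522]))
top (np.float64(2.134), np.float64(2.055), np.float64(12.5), 375, array([0.681 , 4.4384]))
```

```bash
sed -i 's/(.6101,-.0886,1.203,None)\]/(.6101,-.0886,1.203,None),(.568,-.0736,1.369,None),(.5405,-.0939,1.728,None),(.5351,-.1151,1.969,1.968),(.5413,-.1365,2.121,2.134)]/' fit.py; python3 fit.py
```

```text
centre [ 0.57706868 -0.11468446] [0.0419 0.0417 0.0421 0.042  0.042  0.0421 0.0421 0.0421 0.0421 0.0421
 0.042  0.0419]
[ 23.9  86.4 149.9 211.  271.3 327.9 385.5 416.7 480.9 528.8 559.  589.8] [1.427  1.202  1.554  2.061  2.128  1.838  1.405  1.203  1.369  1.728
 1.9685 2.1275]
[1.69620701 4.46631423] 255.9009550782534 [-0.039  0.003  0.004 -0.011  0.05   0.013 -0.028  0.021 -0.026 -0.006
  0.001  0.018]
sd deg 1.2104712051213902
[1.69463807 4.4582858  0.48236161] 255.44096020954967 [-0.032  0.019  0.011 -0.022  0.031  0.002 -0.021  0.035 -0.013 -0.005
 -0.007  0.002]
sd deg 1.1669295428052966
```

>>> drive_tool(increments=[[[-0.52,0.78,0,0,0,0,1.0],[-0.33,0.85,0,0,0,0,1.0],[0,0,0,0,0,0,1.0],[0,0,0,0,0,0,1.0]]])

```text
clock: 17.65
tcp_pos: [0.5541, -0.1496, 0.1214]
tool_rot: [3.139, 0.0, 1.248]
wrist_force: [2.8, -2.7, -3.1]
width: 0.194
gripper_force: 41.4
```

```bash
python3 m2.py
```

```text
[ 0.5541 -0.1496  0.1214] [3.1393 0.0004 1.2481]
r 0.041733989267198526 crank if gripped -104.97508920594292
scene (np.float64(2.162), np.float64(2.224), np.float64(12.8), 144, array([1.036 , 4.1137]))
top (np.float64(2.194), np.float64(2.109), np.float64(12.7), 413, array([0.7992, 4.6198]))
```

The plate is at 255.0° against a fitted peak of 255.7°. I'll release and lift clear.

>>> drive_tool(increments=[[[0,0,0,0,0,0,2.5],[0,0,0,0,0,0,4.5],[0,0,0,0,0,0,4.5],[0,0,-2,0,0,0,4.5],[0,0,-4,0,0,0,4.5],[0,0,-5,0,0,0,4.5],[-6,0,-4,0,0,0,4.5],[-6,0,-2,0,0,0,4.5],[-6,0,0,0,0,0,4.5],[-6,-1,0,0,0,0,4.5],[0,0,0,0,0,0,4.5]]])

```text
clock: 19.12
tcp_pos: [0.468, -0.3683, 0.2857]
tool_rot: [-3.141, 0.001, 1.244]
wrist_force: [-0.4, 0.1, -0.0]
width: 0.522
gripper_force: 0.0
```

```bash
cat >> m2.py <<'E'
for n in ('scene','top'):
    p=get_image(n); W=cloud(p); h=cv2.cvtColor(p['pixels'],cv2.COLOR_RGB2HSV).astype(int)
    m=((h[...,0]<8)|(h[...,0]>172))&(h[...,1]>150)&(np.hypot(W[...,0]-sp[0],W[...,1]-sp[1])<.06)&(W[...,2]>.15)
    if m.sum():
        w=W[m]; d=(w.min(0)+w.max(0))[:2]/2-sp; print(n,'knob',m.sum(),d+sp,np.degrees(np.arctan2(d@ey,d@ex))%360)
    if n=='scene': save(p,'fin.png')
E
python3 m2.py; python3 c.py d4.png
```

```text
[ 0.468  -0.3683  0.2857] [-3.1413  0.0008  1.2436]
r 0.2760033494649438 crank if gripped -94.82109874425933
scene (np.float64(2.122), np.float64(2.224), np.float64(12.6), 131, array([1.058, 4.251]))
top (np.float64(2.194), np.float64(2.108), np.float64(12.6), 457, array([0.8008, 4.5461]))
scene knob 36 [ 0.5528 -0.1524] 255.68236194981438
top knob 58 [ 0.5531 -0.1509] 254.89583243714483
old tip guess 0.007005369630462 0.12065839470941538
```

View pics/d4.png

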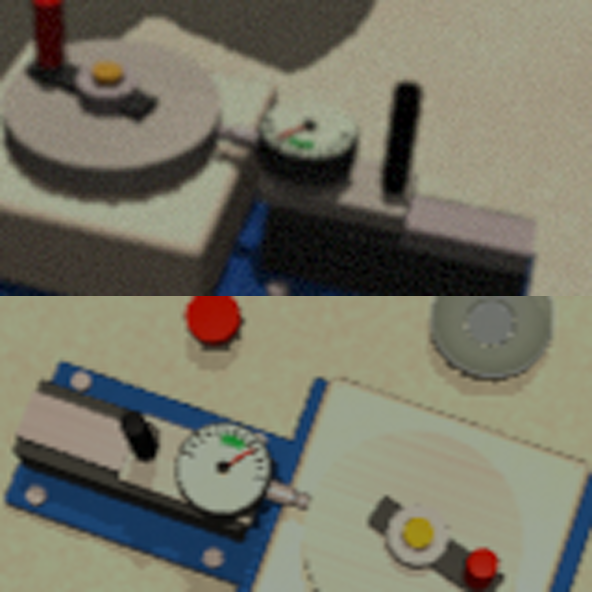

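View pics/fin.png

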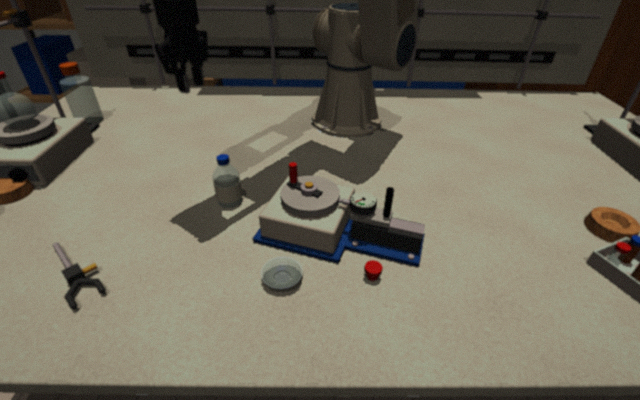

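The pictures show the plunger pressing on the rim and the needle at about 2.17, the fitted maximum. The knob rests at 255°, the bystanders are where they were, and the arm is clear.

```bash
python3 -c "
from rig import job; print(job.hand_in())"
```

```text
the job is handed in; nothing more can be done
None
```

The job is handed in: I set the needle to about 1.45 rad in the green band and turned the plate about 1.6 turns one way, then left it within about 1° of the fitted high spot with the plunger pressing (needle about 2.17 rad), everything released and the bottle, dish and stopper not moved.

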